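# Hang the drilled test coupon up to dry

### The arm

A 6-joint arm with a two-finger parallel gripper is mounted at the origin on a cart in front of the work surface, level with it; the furniture and walls round the work are solid. World frame = base frame: x ahead of the robot, y to its left, z up, the work surface at z = 0. Lengths are in m, angles in rad, forces in N, time in s.
With the tool pointing down it reaches from about 0.3 to 0.775 m from the base axis. Payload 14.6 kg.
Tool frame: the origin (TCP) lies on the centre line of the jaws, within the pads' length; the fingertips stand 17 mm ahead of it and the grasp point (between the pads) lies 2 mm behind it; z points along the fingers, y is the line along which they close (so a half turn about z gives the same grasp; the last joint's range is limited). The gripper opens to 94 mm and grips with 3 to 60 N. Pads are 16 mm wide; open, the fingers measure 119 mm over their backs; the gripper's body (75 mm by 177 mm) begins 78 mm behind the grasp point.
Start: joints at [1.044, 0.3, 1.521, -0, 1.321, -0.067], TCP at [0.244, 0.493, 0.222] pointing down, gripper open.
Joint ranges: [-3.03, 3.03], [-0.79, 2.21], [0.23, 2.52], [-1.04, 4.18], [0, 3.07], [-2.55, 2.55]. Speed limits (rad/s): [2.22, 2.22, 2.57, 3.14, 3.14, 3.14].

### API

Orientations are given as a unit quaternion [w, x, y, z].
In Python, from cell import robot, hand, planner, sensors, grab_frame, workorder, search_frame, silhouettes gives the robot as it stands. Calls block until the motion is done:
- robot.move_to(position, orientation): joint-space move of the TCP to a pose.
- robot.movel(position, rotation=None, feed=0.15, max_force=None): straight line of the TCP; rotation=None keeps the orientation; feed is the mean speed in m/s. With max_force (N) it stops when the force on the tool has changed by that much, and returns True; else False.
- robot.move_joints(angles): joint-space move.
- hand.command_gripper(opening, f_grip=None): finger opening in m; f_grip is the grip in N (None keeps the last); returns when the fingers have stopped.
- robot.sleep(seconds).
- planner.solve_ik(position, orientation): joint angles nearest the present ones, or None.
- sensors.state(): the state.
- grab_frame(name): name is "side" or "top"; returns a dict with "color" (384x512x3 uint8, red, green, blue), "depth" (384x512 float32, m along the optical axis (not along the pixel's ray), 0 where there is no reading), "camera_matrix" (3x3 intrinsics, pixels), "rvec" (rotation vector, rad) and "tvec" (3), from world to camera coordinates, as OpenCV has them. Camera axes: x right, y down, z forward; pixel columns grow to the right and rows downward; lengths in m; the calibration is good to about 2 mm. A picture is of the moment at which its call begins.
A pose or a line that the arm cannot do raises robot.IKError and nothing moves.
- workorder.hand_in(): hands the job in; it is judged then, once.
Trained networks look in a picture, given as the dict that the camera call returned (one of the last four; its "shot" number tells which), for a name from the list of things; names that differ only in an ending like _2 or _b are one class to them, and where a whole thing is asked for, a point or a joint stands for the part that bears it (a point fixed in the world has none). Each returns a list of dicts, best first, with "conf" (0 to 1); they miss things now and then, are a little off and sometimes report something else, mostly with a low value. They report only what shows in the picture. A call takes as long as a camera call.
- search_frame(picture, label): "location" ([row, column] in pixels, amid what is visible of it).
- silhouettes(picture, label): "pixels" (384x512 bool, what is visible of it) and "location" ([row, column] in pixels, amid what is visible of it).
The state is a dict: "clock": time; "joint_pos": joint angles; "joint_velocities": joint speeds; "joint_efforts": joint torques, N m; "tcp_pos": TCP position; "tool_rot": TCP orientation; "wrist_force": force on the tool from outside, world axes, zero at the start; "torque": the same for the moment, N m; "grip_width": finger opening in m; "grip_force": force on a finger pad.
Only numpy, scipy, OpenCV 4.12 (cv2) and the standard library are available. Lean on these libraries where they do the work, as an engineer would, in place of code of your own. Each camera call takes 0.05 s, during which the arm holds its last target. There are 200 camera calls.

### The job

The cleaned steel coupon with the large hole must hang up to dry and must not be touched by the gripper. Take the S-hook off the bar of the drying stand, pass its lower end through the coupon's hole, lift the coupon out of the block with it and hang the hook back on the bar, so that the coupon hangs freely over the drip tray; leave the other two coupons standing in their slots.

Things in the scene. Friction and masses are not known exactly. Their poses are not given: they have to be found in the camera images.
- drying_stand: Fixed: white drip tray 125 x 190 x 14 mm (x, y, z; floor 5 mm), origin under its middle, +x away from the robot at yaw 0. One bent steel rod, diameter 10 mm: its top (the bar) runs along y at x = 0, axis 190 mm up, straight for y = -65 to 65 mm; the ends bend back and down to uprights at x = 45, y = +-75 mm. The bar's robot side (-x) is open.
- bar_mid (a point): Middle of the bar, on its axis (axes as drying_stand).
- s_hook: Loose S-hook, 4 mm wire, 102 mm tall, 40 g, hung over the bar. Flat in its x-z plane, z up, +x away from the robot, upright within a few degrees. Origin at its middle, in a flat-sided white grip sleeve: 10 mm thick (y), 9 wide, 30 long, along the slanting shank. Grip it across y from the robot's side, fingers tilted 30 to 50 degrees from vertical, so that they clear the bar above.
- hook_top (a point): Top of the upper loop, (0, 0, 49 mm) in s_hook, on the wire's centre line; 7 mm above the bar's axis when hung. The upper loop is a half circle of radius 15 mm about (x 0, z 34), open below, from its free end (15, 34), beyond the bar, over the top to (-15, 34) on the robot's side; from there the straight shank slants through the origin to (x 15, z -34).
- hook_bottom (a point): Lowest point of the lower loop, (0, 0, -49 mm) in s_hook, on the wire's centre line. From the shank's end (x 15, z -34) the loop is an arc of radius 15 mm about (0, -34) through this point to (-10.6, -44.6), then 8 mm straight to the tip. Axes as s_hook.
- hook_tip (a point): Free end of the lower loop, (-16.3, 0, -38.9 mm) in s_hook, on the wire's centre line; the round end stands 2 mm beyond. The last 8 mm rise at 45 degrees: it points towards the robot (-x) and up, so it enters the coupon's hole from the coupon's far side.
- coupon_rack: Fixed white block 40 x 160 x 28 mm with three slots in a row along its y (at y = -50, 0, +50 mm), each 5 mm (x) by 43 mm (y) and 18 mm deep. Origin under its middle; +x points away from the robot.
- drilled_coupon: Loose flat steel coupon, 3 mm thick (x, its normal), 40 mm wide (y), 75 mm tall (z), 70 g, with one round hole of 13 mm diameter near its upper edge. Stands upright in one of the three slots. Origin: middle of its lower edge; its +x points away from the robot.
- coupon_hole (a point): Centre of the 13 mm hole: 63 mm above the coupon's origin, 12 mm below its upper edge.
- plain_coupon: Like the drilled coupon but without a hole; stands in another slot. Origin: middle of its lower edge.
- pinhole_coupon: Like the drilled coupon but with two 4 mm pinholes at its upper corners instead; stands in another slot. Origin: middle of its lower edge.

How it is judged:
On the way, in this order (a step that is already met when the one before it is completed fails the run):
1. the S-hook is taken off the bar (distance between hook_top and bar_mid above 0.1 m and contact force between s_hook and the fingers above 0.5 N), for 0.1 s.
2. the drilled coupon hangs on the held hook's lower loop, clear above the block (z of drilled_coupon in the frame of coupon_rack above 0.03 m and distance between coupon_hole and hook_bottom below 0.014 m and contact force between s_hook and the fingers above 0.5 N), for 0.2 s.
At the end, for the whole second after the job is handed in: The S-hook rests on the straight part of the bar (loop top within 12 mm of the bar's line); the drilled coupon hangs in its lower loop (hole within 14 mm of the loop's lowest point), clear of the stand, below 60 mm/s; the other two coupons stand in their slots (moved < 12 mm, tilt < 0.35 rad) (distance between coupon_hole and hook_bottom below 0.014 m and x of hook_top in the frame of drying_stand between -0.012 and 0.012 m and y of hook_top in the frame of drying_stand between -0.072 and 0.072 m and z of hook_top in the frame of drying_stand between 0.19 and 0.204 m and contact force between drilled_coupon and drying_stand below 0.05 N and linear speed of drilled_coupon below 0.06 m/s and distance of each of plain_coupon, pinhole_coupon from where it was at the start of the episode below 0.012 m and angle between each of plain_coupon, pinhole_coupon's own z axis and vertical below 0.35 rad); the robot touches nothing.
It fails at once if the gripper touches the drilled coupon (contact force between drilled_coupon and the fingers above 0.3 N or contact force between drilled_coupon and the arm above 0.3 N).
It fails at once if another coupon is lifted out of its slot (z of any of plain_coupon, pinhole_coupon in the frame of coupon_rack above 0.025 m).
It also fails if it takes over 67 s, if anything falls off the work surface, if the arm or the gripper's body presses on something with over 40 N, if the wrist force passes 120 N, or if a joint passes its speed limit or range.

## Working session

There is one attempt and no reset: what is moved stays moved. The work goes in short steps, each a Python script; the robot and the scene stay as the last script left them, time stands still between calls to the robot, and variables do not carry over. Pictures are saved under pics/ and viewed, at most 10 in all, crops included, and the job is handed in when it is done.

```bash
ls; mkdir -p pics; cat > h.py <<'E'
import numpy as np, cv2
from cell import *
def save(n,p): cv2.imwrite(n,p["color"][:,:,::-1])
def pts(p,mask):
    r,c=np.nonzero(mask&(p["depth"]>0)); d=p["depth"][r,c].astype(float); K=np.array(p["camera_matrix"])
    pc=np.stack([(c-K[0,2])/K[0,0]*d,(r-K[1,2])/K[1,1]*d,d],1)
    R=cv2.Rodrigues(np.array(p["rvec"],float))[0]
    return (pc-np.array(p["tvec"]).ravel())@R
def proj(p,X):
    return cv2.projectPoints(np.array(X,float).reshape(-1,3),np.array(p["rvec"],float),np.array(p["tvec"],float),np.array(p["camera_matrix"],float),None)[0].reshape(-1,2)
E
python3 - <<'E'
from h import *
im=[]
for n in("side","top"):
    p=grab_frame(n); im.append(p["color"])
    R=cv2.Rodrigues(np.array(p["rvec"],float))[0]; print(n,"cam",-R.T@np.array(p["tvec"]).ravel(),"dir",R[2],p["camera_matrix"][0][0])
    save(f"pics/{n}.png",p)
    for l in["drying_stand","s_hook","coupon_rack","drilled_coupon","coupon_hole","plain_coupon","pinhole_coupon","hook_top","hook_bottom","hook_tip"]:
        for s in silhouettes(p,l)[:2]:
            x=pts(p,s["pixels"]); print(l,round(s["conf"],2),np.round(s["location"]),s["pixels"].sum(), np.round(np.percentile(x,[2,50,98],axis=0),3).tolist() if len(x) else None)
print(sensors.state())
E
```

```text
pics
side cam [0.28883439 0.45179055 0.66274853] dir [ 0.27590397 -0.74803009 -0.60359588] 427.09845404322914
drying_stand 0.93 [299. 186.] 6917 [[0.509, -0.088, 0.001], [0.578, 0.02, 0.005], [0.64, 0.101, 0.194]]
s_hook 0.57 [242. 184.] 139 [[0.564, -0.009, 0.1], [0.575, -0.004, 0.157], [0.59, -0.0, 0.198]]
s_hook 0.4 [299. 187.] 6591 [[0.51, -0.087, 0.002], [0.577, 0.02, 0.005], [0.638, 0.101, 0.194]]
coupon_rack 0.95 [206. 271.] 884 [[0.462, -0.379, 0.001], [0.509, -0.298, 0.024], [0.564, -0.244, 0.03]]
coupon_rack 0.31 [178. 286.] 246 [[0.48, -0.381, 0.027], [0.49, -0.363, 0.058], [0.5, -0.346, 0.085]]
drilled_coupon 0.62 [186. 274.] 276 [[0.504, -0.426, -0.0], [0.515, -0.319, 0.054], [0.543, -0.303, 0.084]]
drilled_coupon 0.33 [298. 187.] 6642 [[0.51, -0.087, 0.002], [0.578, 0.02, 0.005], [0.638, 0.101, 0.194]]
coupon_hole 0.59 [186. 275.] 303 [[0.504, -0.443, -0.001], [0.515, -0.322, 0.052], [0.545, -0.303, 0.084]]
plain_coupon 0.83 [176. 287.] 318 [[0.479, -0.486, -0.002], [0.491, -0.365, 0.048], [0.527, -0.346, 0.084]]
plain_coupon 0.26 [185. 276.] 262 [[0.504, -0.414, 0.0], 
[... 1516 characters left out ...]
 'joint_pos': array([ 1.04438489e+00,  2.99911316e-01,  1.52104002e+00,  3.71874011e-06,
        1.32070365e+00, -6.66525004e-02]), 'joint_velocities': array([ 0.00094521, -0.00112215,  0.00172766, -0.00024457, -0.00114876,
        0.0008426 ]), 'joint_efforts': array([ 1.86706609e-03, -5.31693971e+01, -3.52900958e+01,  7.08876271e-02,
        2.14885036e-02, -6.06139906e-05]), 'tcp_pos': array([0.24406692, 0.49285092, 0.22242243]), 'tool_rot': array([-1.08291349e-05,  2.27860614e-01,  9.73693761e-01, -2.92773409e-05]), 'wrist_force': array([-1.30422115, -1.06613273, -0.37057898]), 'torque': array([-0.04524746,  0.00490381, -0.00962556]), 'grip_force': 0.0, 'grip_width': 0.09410422618695329}
```

View pics/side.png

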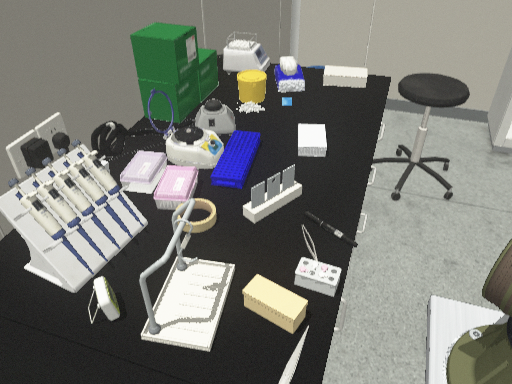

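View pics/top.png

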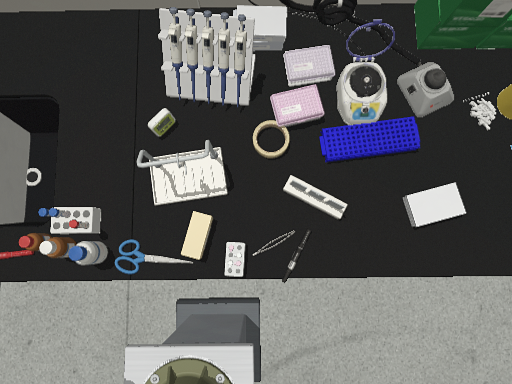

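The middle coupon is reported as drilled. I'll zoom in to check, and fit the bar, the coupon plane and the hook.

```bash
python3 - <<'E'
from h import *
p=grab_frame("side"); t=grab_frame("top")
a=cv2.resize(p["color"][155:225,235:315],None,fx=7,fy=7,interpolation=2)[:, :400]
a=cv2.resize(p["color"][160:220,240:305],(400,370),interpolation=2); b=cv2.resize(p["color"][190:270,140:220],(400,370),interpolation=2)
c=cv2.resize(t["color"][170:220,280:350],(400,220),interpolation=2); d=cv2.resize(t["color"][140:205,135:230],(400,220),interpolation=2)
cv2.imwrite("pics/z.png",np.vstack([np.hstack([a,b]),np.hstack([c,d])])[:,:,::-1])
for n,q in(("side",p),("top",t)):
    X=pts(q,np.ones((384,512),bool))
    m=(X[:,2]>.183)&(X[:,2]<.21)&(abs(X[:,0]-.58)<.08)&(abs(X[:,1])<.11); B=X[m]
    B=B[(B[:,2]<.198)]
    print(n,"bar pts",len(B)); 
    k=np.median(B[:,2])
    l=cv2.fitLine(B[:,:2].astype(np.float32),cv2.DIST_HUBER,0,.01,.01).ravel(); print("line",l, "zpct",np.percentile(B[:,2],[5,50,95]))
    s=(B[:,:2]-l[2:])@l[:2]; print("ends",l[2:]+l[:2]*s.min(),l[2:]+l[:2]*s.max())
    # tray
    m=(X[:,2]>.009)&(X[:,2]<.017)&(abs(X[:,0]-.58)<.11)&(abs(X[:,1])<.13); r=cv2.minAreaRect(X[m][:,:2].astype(np.float32)); print("tray rim",m.sum(),r)
    # rack
    m=(X[:,2]>.024)&(X[:,2]<.032)&(abs(X[:,0]-.515)<.08)&(abs(X[:,1]+.319)<.1); print("rack",m.sum(),cv2.minAreaRect(X[m][:,:2].astype(np.float32)))
    for cc in((.491,-.362),(.515,-.319),(.539,-.277)):
        m=(X[:,2]>.04)&(X[:,2]<.09)&(np.hypot(*(X[:,:2]-cc).T)<.024); Y=X[m]
        l=cv2.fitLine(Y[:,:2].astype(np.float32),cv2.DIST_HUBER,0,.01,.01).ravel(); s=(Y[:,:2]-l[2:])@l[:2]
        e=np.percentile(s,[1,99]);print("coupon",m.sum(),np.degrees(np.arctan2(l[1],l[0])),l[2:]+l[:2]*e.mean(),e[1]-e[0],Y[:,2].max())
    # hook points
    m=(X[:,2]>.08)&(X[:,2]<.183)&(np.hypot(*(X[:,:2]-[.577,-.005]).T)<.03)|((X[:,2]>.1965)&(X[:,2]<.21)&(np.hypot(*(X[:,:2]-[.577,-.005]).T)<.03)); Y=X[m]
    print("hook",m.sum()); print(np.round(Y[np.argsort(Y[:,2])][::max(1,len(Y)//40)],3).tolist())
E
```

```text
side bar pts 511
line [ 0.13362807 -0.9910315   0.57189524  0.0279622 ] zpct [0.18611759 0.19330845 0.19586667]
ends [0.5643703  0.08376976] [ 0.58517429 -0.07051974]
tray rim 932 ((0.5743297338485718, 0.007722675800323486), (0.22260485589504242, 0.19062326848506927), 75.76734924316406)
rack 525 ((0.51377272605896, -0.31975629925727844), (0.16135157644748688, 0.0425749309360981), 60.8493766784668)
coupon 193 61.455093 [ 0.48938384 -0.36409932] 0.03986571171824578 0.0856612898710988
coupon 201 61.256294 [ 0.5140187  -0.31953237] 0.03961797043355412 0.086982381667821
coupon 231 60.129253 [ 0.53777095 -0.2763341 ] 0.04001122890428284 0.08708754556744855
hook 186
[[0.579, -0.004, 0.098], [0.577, -0.004, 0.099], [0.579, -0.005, 0.1], [0.577, -0.005, 0.101], [0.579, -0.006, 0.101], [0.581, -0.005, 0.102], [0.567, -0.006, 0.103], [0.566, -0.008, 0.104], [0.591, -0.003, 0.106], [0.563, -0.006, 0.107], [0.563, -0.007, 0.108], [0.589, -0.004, 0.11], [0.591, -0.005, 0.111], [0.59, -0.003, 0.117], [0.589, -0.003, 0.122], [0.587, -0.004, 0.126], [0.586, -0.003, 0.13], [0.579, -0.001, 0.136], [0.5
[... 2534 characters left out ...]
, -0.004, 0.197], [0.581, -0.023, 0.197], [0.583, -0.021, 0.197], [0.575, 0.004, 0.197], [0.583, -0.026, 0.197], [0.588, -0.002, 0.197], [0.579, 0.008, 0.197], [0.579, -0.015, 0.197], [0.579, -0.026, 0.197], [0.574, -0.004, 0.197], [0.579, 0.011, 0.197], [0.583, -0.03, 0.197], [0.581, 0.002, 0.197], [0.579, -0.017, 0.197], [0.577, 0.004, 0.197], [0.581, -0.0, 0.197], [0.581, -0.004, 0.198], [0.581, -0.002, 0.198], [0.579, -0.013, 0.198], [0.577, 0.01, 0.198], [0.581, -0.015, 0.198], [0.59, -0.004, 0.198], [0.585, -0.002, 0.198], [0.581, -0.007, 0.198], [0.574, -0.007, 0.198], [0.587, -0.005, 0.198], [0.578, -0.005, 0.199], [0.576, -0.005, 0.199], [0.585, -0.005, 0.199], [0.578, -0.003, 0.2]]
```

View pics/z.png

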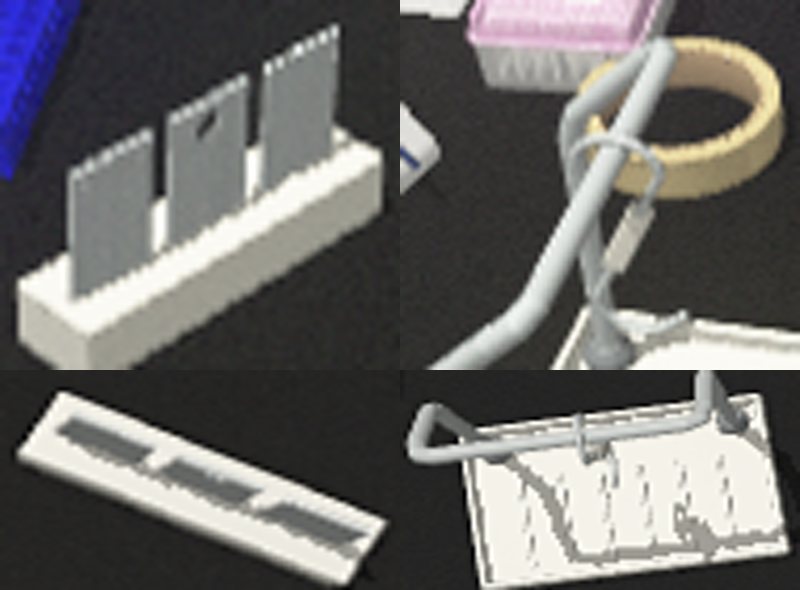

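```bash
cat >> h.py <<'E'
from scipy.spatial.transform import Rotation as Ro
TILT=np.radians(40); S=-1
def Rh(yaw,lean=0): return Ro.from_euler("ZY",[yaw,-lean],degrees=True).as_matrix()
zt=np.array([np.sin(TILT),0,-np.cos(TILT)]); yt=np.array([0,S,0.]); Rt=np.stack([np.cross(yt,zt),yt,zt],1) # tool in hook
OFF=np.zeros(3) # measured shift of hook origin from the grasp point, hook frame
def pose(o,yaw,lean=0,s=None):
    H=Rh(yaw,lean); R=H@Rt
    q=Ro.from_matrix(R).as_quat(); return np.asarray(o,float)-H@OFF+.002*R[:,2], np.array([q[3],*q[:3]])
SY=7.8; RY=-29.1
HO=np.array([.579,-.0045,.148])   # hook origin, hung
HOLE=np.array([.515,-.319,.073])
E
python3 - <<'E'
import h
from h import *
for S in(1,-1):
    yt=np.array([0,S,0.]); h.Rt=np.stack([np.cross(yt,zt),yt,zt],1)
    for nm,o,y,l in(("grasp",HO,SY,0),("pre",HO-Rh(SY)@[.07,0,-.03],SY,0),("off",HO+Rh(SY)@[-.12,0,.06],SY,0),("ins",HOLE+[0,0,.05],RY,20),("ins30",HOLE+[0,0,.05],RY,30),("insup",HOLE+[.04,-.02,.1],RY,20),("lift",HOLE+[0,0,.15],RY,0)):
        j=planner.solve_ik(*pose(o,y,l)); print(S,nm,None if j is None else np.round(j,2))
X=pts(grab_frame("top"),np.ones((384,512),bool))
for lo,hi in(((.3,-.12),(.52,.12)),((.36,-.45),(.5,-.2))):
    m=np.all((X[:,:2]>lo)&(X[:,:2]<hi),1); print(np.percentile(X[m][:,2],[50,90,99,100]))
E
```

```text
1 grasp [-0.15  0.19  2.01  0.62  0.32 -2.39]
1 pre [-0.21 -0.02  2.15  0.59  0.4  -2.39]
1 off [-0.26 -0.19  2.23  0.54  0.51 -2.36]
1 ins [-0.68  0.33  2.13  2.75  0.39  1.85]
1 ins30 [-0.68  0.41  2.18  2.88  0.68  1.72]
1 insup [-0.65  0.3   2.    2.57  0.24  2.05]
1 lift [-0.65  0.13  1.88  0.22  0.45 -1.88]
-1 grasp [-0.15  0.19  2.01  0.62  0.32  0.75]
-1 pre [-0.21 -0.02  2.15  0.59  0.4   0.75]
-1 off [-0.26 -0.19  2.23  0.54  0.51  0.78]
-1 ins [-0.68  0.33  2.13  2.75  0.39 -1.29]
-1 ins30 [-0.68  0.41  2.18  2.88  0.68 -1.42]
-1 insup [-0.65  0.3   2.    2.57  0.24 -1.09]
-1 lift [-0.65  0.13  1.88  0.22  0.45  1.26]
[0.00097565 0.04451361 0.04860772 0.05151903]
[0.00030151 0.00603406 0.05330889 0.08660583]
```

```bash
sed -i 's/radians(40)/radians(31)/' h.py; python3 - <<'E'
from h import *
for nm,o,y,l in(("grasp",HO,SY,0),("pre",HO-Rh(SY)@[.07,0,-.06],SY,0),("off",HO+Rh(SY)@[-.12,0,.06],SY,0),("ins",HOLE+[0,0,.05],RY,12),("ins15",HOLE+[0,0,.05],RY,15),("insup",HOLE+[.04,-.02,.1],RY,15),("lift",HOLE+[0,0,.15],RY,0)):
        j=planner.solve_ik(*pose(o,y,l)); print(nm,None if j is None else np.round(j,2))
# go and take the hook
hand.command_gripper(.05,20)
robot.move_to(*pose(HO+Rh(SY)@[-.09,0,.09],SY))
P,q=pose(HO,SY)
robot.movel(P-.05*(Rh(SY)@Rt)[:,2],None,.15)
print("stop",robot.movel(P,None,.08,max_force=8))
s=sensors.state();print(s["tcp_pos"]-P,s["wrist_force"],s["clock"])
save("pics/pre.png",grab_frame("side"))
hand.command_gripper(0.0,15)
s=sensors.state();print(s["grip_width"],s["grip_force"],s["wrist_force"],s["clock"])
p=grab_frame("side");a=p["color"][170:290,120:260];t=grab_frame("top")["color"][120:220,120:260]
f=lambda x:cv2.resize(x,(400,340),interpolation=2)
b=cv2.imread("pics/pre.png")[170:290,120:260]
cv2.imwrite("pics/g.png",np.hstack([f(b),f(a[:,:,::-1])]))
E
```

```text
grasp [-0.13  0.22  1.91  0.28  0.5   1.09]
pre [-0.18 -0.02  2.02  0.27  0.64  1.08]
off [-0.23 -0.15  2.13  0.3   0.67  1.02]
ins [-0.66  0.28  1.99  0.71  0.16  0.76]
ins15 [-0.66  0.28  2.02  1.24  0.12  0.23]
insup [-0.64  0.28  1.87  0.48  0.21  1.01]
lift [-0.64  0.17  1.77  0.11  0.67  1.36]
stop False
[ 3.00182928e-05 -1.55955137e-05  3.72061183e-04] [-0.54566871  0.19492368 -0.63388565] 5.5667
0.009851524631152698 14.999942779541016 [ 0.37224763 -1.13310526  0.37264399] 6.3167
```

View pics/g.png

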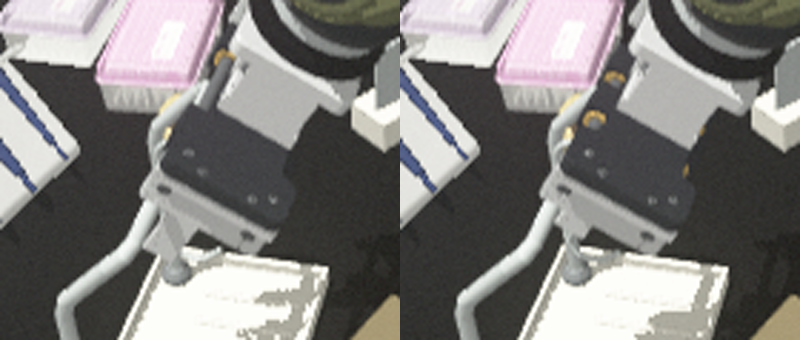

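```bash
cat >> h.py <<'E'
CX=Rh(RY)[:,0]
def at(xc,dz,lean=8): # hook origin such that coupon plane cuts the wire at hook-x xc, wire centre dz above hole centre
    a=-xc*1000
    z=-34-np.sqrt(225-a*a) if a<10.6 else -44.6+(a-10.6)
    w=Rh(RY,lean)@np.array([xc,0,z/1000]); return HOLE+[0,0,dz]-w
def wire():
    th=np.radians(np.arange(0,-136,-9)); L=np.stack([15*np.cos(th),0*th,-34+15*np.sin(th)],1)
    return np.vstack([[[-3,0,7],[3,0,-7],[9,0,-20]],L,[[-13.5,0,-41.7],[-16.3,0,-38.9],[-17.7,0,-37.5]]])/1000
E
python3 - <<'E'
from h import *
hand.command_gripper(0.0,30)
for d in((-.001,.006),(-.014,.026),(-.035,.042),(-.12,.06)):
    print(robot.movel(pose(HO+Rh(SY)@[d[0],0,d[1]],SY)[0],None,.1,max_force=15))
s=sensors.state();print(s["grip_width"],s["grip_force"],s["wrist_force"],s["clock"])
o=at(-.024,.06); robot.move_to(*pose(o,RY,8))
s=sensors.state();print(s["joint_pos"],s["clock"])
p=grab_frame("side");t=grab_frame("top");im=[]
for q in(p,t):
    W=proj(q,o+wire()@Rh(RY,8).T); c=W[-8]; k=6; x0,y0=np.int32(c-[33,33])
    a=cv2.resize(q["color"][y0:y0+66,x0:x0+66],None,fx=k,fy=k,interpolation=2)[:,:,::-1].copy(); b=a.copy()
    for u in W: cv2.circle(b,tuple(np.int32((u-[x0,y0]+.5)*k)),2,(0,0,255),-1)
    u=proj(q,HOLE)[0]; cv2.circle(b,tuple(np.int32((u-[x0,y0]+.5)*k)),3,(0,255,0),-1)
    im.append(np.hstack([a,b])); print(x0,y0,W[-2],u)
    np.savez("pics/last_%d.npz"%len(im),**{z:q[z] for z in("color","depth","camera_matrix","rvec","tvec")})
cv2.imwrite("pics/h.png",cv2.resize(np.vstack(im),(600,600)))
E
```

```text
False
False
False
False
0.009985472591282527 29.99987304210663 [-0.30789173 -0.17548881  0.07525546] 8.7083
[-0.64564232  0.25107277  1.87041467  0.25425868  0.3546138   1.22324772] 9.9167
232 127 [270.48127607 160.04999328] [272.77231416 180.72737462]
292 149 [322.85248606 187.81673792] [317.48022315 194.26309498]
```

View pics/h.png

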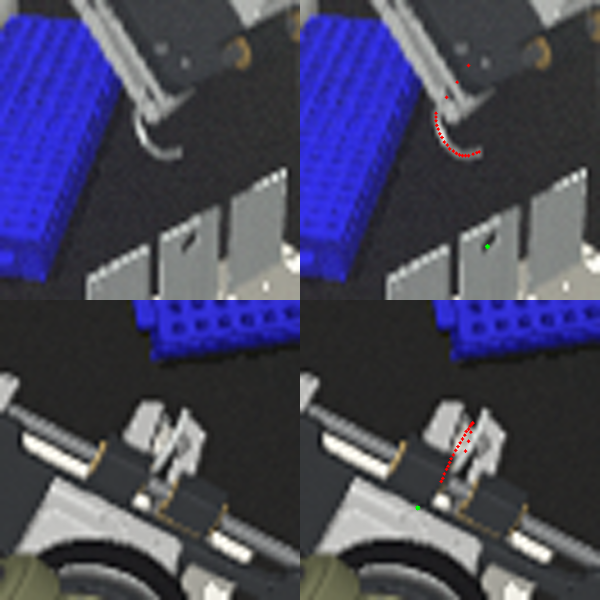

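```bash
python3 - <<'E'
from h import *
q=dict(np.load("pics/last_1.npz")); o=at(-.024,.06)
M=o+wire()@Rh(RY,8).T; g=q["color"].astype(np.float32).mean(2)
Wd=M[6:]; f=np.vstack([np.linspace(Wd[i],Wd[i+1],5) for i in range(len(Wd)-1)])
best=[]
for du in np.arange(-3,3.1,.25):
  for dv in np.arange(-3,3.1,.25):
    w=(proj(q,f)+[du,dv]).astype(np.float32); best.append((cv2.remap(g,w[None,:,0],w[None,:,1],1).mean(),du,dv))
print(sorted(best)[-6:])
# depth residual on hook
w=np.int32(np.round(proj(q,f))); R=cv2.Rodrigues(q["rvec"])[0]; dm=(f@R.T+q["tvec"].ravel())[:,2]; dd=q["depth"][w[:,1],w[:,0]]
r=(dd-dm); print("depth res",np.round(np.median(r[abs(r)<.02]),4),(abs(r)<.02).sum())
# coupon front-face: model circle of the hole & outline
F=HOLE-1.5e-3*CX; Y=Rh(RY)[:,1]; Z=np.array([0,0,1.])
c=proj(q,[F+Y*.02+Z*.012,F-Y*.02+Z*.012,F]); print("pred corners,hole",c)
x0,y0=np.int32(c[2])-7; print(x0,y0); print(np.int32(g[y0-5:y0+14,x0-2:x0+20]))
m=np.zeros((384,512),bool); cv2_=np.int32(proj(q,[F+Y*.018+Z*.01,F-Y*.018+Z*.01,F-Y*.018-Z*.03,F+Y*.018-Z*.03])); mm=np.zeros((384,512),np.uint8); cv2.fillConvexPoly(mm,cv2_,1)
X=pts(q,mm>0); s=(X-F)@CX; print("face offset along coupon x",np.median(s[abs(s)<.01]))
E
```

```text
[(np.float32(136.30269), np.float64(0.0), np.float64(0.0)), (np.float32(136.97188), np.float64(0.25), np.float64(0.25)), (np.float32(137.0202), np.float64(0.0), np.float64(-0.5)), (np.float32(137.99698), np.float64(0.0), np.float64(-0.25)), (np.float32(138.69681), np.float64(0.25), np.float64(-0.25)), (np.float32(139.28244), np.float64(0.25), np.float64(0.0))]
depth res -0.0049 74
pred corners,hole [[266.99671155 180.29645389]
 [279.48189971 173.42268643]
 [273.21967915 181.00766336]]
266 174
[[ 43  46  49  48  45  43  45  46  49  45  49  45  48  43  47  44  45  47
   46  52  70 102]
 [ 47  42  44  46  47  48  43  48  46  48  44  42  45  44  46  46  44  47
   56 104 116 139]
 [ 48  44  47  48  45  46  46  43  49  45  48  44  46  47  46  46  43  47
   65 141 136 129]
 [ 47  46  45  44  48  43  50  44  48  45  44  44  48  47  67  95  68  47
   64 137 128 128]
 [ 44  48  43  43  45  45  46  47  43  47  48  48  69 100 112 133  85  47
   74 137 132 134]
 [ 49  47  46  48  46  43  44  48  50  49 101 136 112 131 134 131  89  48
   80 133 130 131]
 [ 50  45  42  47  42  49  45  47  45 104 16
[... 514 characters left out ...]
 [143  47  49 132 134 131 138 135  62 105 142 137 131 129 134 134  60  50
  111 133 133 135]
 [161  43  49 133 133 134 135 134  97 135 137 133 132 131 134 135  64  47
  105 129 133 133]
 [120  46  49 132 132 135 134 134 130 132 136 128 129 128 135 134  55  76
  117 129 134 135]
 [108  47  51 148 133 131 135 133 132 134 132 130 130 130 132 132 113 128
  133 130 133 134]
 [110  44  47 163 133 132 132 133 131 135 131 134 129 128 134 135 158 158
  135 131 134 132]
 [110  43  49 162 133 132 134 133 134 133 131 132 130 128 134 135 158 156
  136 131 132 134]
 [110  44  47 164 133 133 134 134 132 133 133 133 130 131 133 134 157 159
  148 132 133 134]]
face offset along coupon x 0.0009792918028563415
```

```bash
sed -i 's/-.319,.073\]/-.319,.0745]/' h.py; cat > look.py <<'E'
from h import *
def look(o,lean,name,k=10,h=20):
    q=grab_frame("side"); W=proj(q,o+wire()@Rh(RY,lean).T); Wd=(o+wire()@Rh(RY,lean).T)[6:]
    c=proj(q,HOLE)[0]; x0,y0=np.int32(c-[h,h+4])
    a=cv2.resize(q["color"][y0:y0+2*h,x0:x0+2*h],None,fx=k,fy=k,interpolation=0)[:,:,::-1].copy(); b=a.copy()
    F=HOLE-1.5e-3*CX; Y=Rh(RY)[:,1]; Z=np.array([0,0,1.]); th=np.linspace(0,6.28,40)[:,None]
    for u in W: cv2.circle(b,tuple(np.int32((u-[x0,y0]+.5)*k)),2,(0,0,255),-1)
    for X in(F+.0065*(np.cos(th)*Y+np.sin(th)*Z),np.linspace(F+Y*.02+Z*.012,F-Y*.02+Z*.012,20)):
        for u in proj(q,X): cv2.circle(b,tuple(np.int32((u-[x0,y0]+.5)*k)),1,(0,255,0),-1)
    cv2.imwrite(name,np.hstack([a,b]))
    f=np.vstack([np.linspace(Wd[i],Wd[i+1],3) for i in range(len(Wd)-1)])
    w=np.int32(np.round(proj(q,f))); R=cv2.Rodrigues(q["rvec"])[0]; dm=(f@R.T+q["tvec"].ravel())[:,2]; r=q["depth"][w[:,1],w[:,0]]-dm
    print("depth res mm",np.round(r*1000,1).tolist()); print("clock",sensors.state()["clock"])
E
python3 - <<'E'
from look import *
robot.movel(pose(at(-.027,.06),RY,8)[0],None,.1)
print(robot.movel(pose(at(-.027,0),RY,8)[0],None,.08,max_force=5))
robot.sleep(.3); look(at(-.027,0),8,"pics/i.png")
E
```

```text
False
depth res mm [-4.2, -4.6, -2.6, -2.6, -2.8, 3.0, 3.0, 2.9, -2.7, -2.7, -2.6, -2.5, -2.5, -0.8, -0.6, -0.6, -1.0, -0.6, -0.6, -1.3, -3.3, -3.3, -2.6, -1.6, -1.6, -0.8, -0.0, -0.0, -4.0, -2.2, -2.2, -1.2, -31.9, -31.9, -30.9, -29.9, -29.9, -32.7, -31.0, -31.0, -24.7, -23.1, -23.1, -22.2, -19.0]
clock 11.5167
```

View pics/i.png

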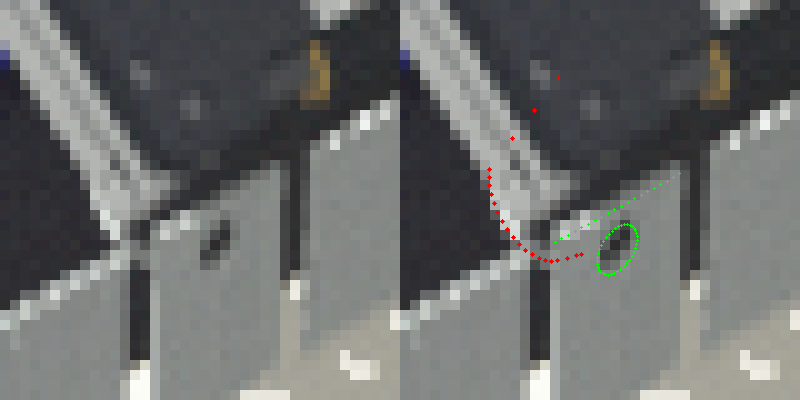

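```bash
sed -i 's/-.319,.0745\]/-.319,.0755]/' h.py; python3 - <<'E'
from look import *
for xc in(-.027,-.0105,-.007,-.004,0):
    r=robot.movel(pose(at(xc,0),RY,8)[0],None,.03,max_force=3); s=sensors.state(); print(xc,r,s["wrist_force"].round(2),s["tcp_pos"]-pose(at(xc,0),RY,8)[0])
    if r: break
look(at(xc,0),8,"pics/j.png")
E
```

```text
-0.027 False [ 0.32  0.15 -1.37] [ 4.46823212e-05 -2.46698253e-05  1.36761956e-04]
-0.0105 False [-0.36  0.11 -0.89] [ 2.20962853e-05 -4.73623257e-05 -3.70338465e-05]
-0.007 False [ 0.2  -0.5  -0.05] [-7.18601295e-05  3.52806010e-05  7.70432950e-05]
-0.004 False [ 0.38 -0.06 -0.7 ] [-1.15704742e-04  8.42316052e-05 -5.00764547e-06]
0 False [ 0.33  0.87 -1.82] [-1.11860324e-04  6.06213383e-05  8.38496840e-06]
depth res mm [0.1, 144.7, -2.5, -2.5, -1.3, -1.5, -1.5, -1.6, 1.3, 1.3, -9.4, -11.3, -11.3, -11.0, -8.8, -8.8, -9.0, -8.6, -8.6, -2.0, -5.5, -5.5, -4.8, -4.1, -4.1, -3.6, -2.9, -2.9, -3.1, -2.2, -2.2, -1.3, -5.2, -5.2, -4.2, -3.2, -3.2, -7.3, -5.6, -5.6, -4.1, 27.4, 27.4, 28.2, 31.1]
clock 13.575
```

View pics/j.png

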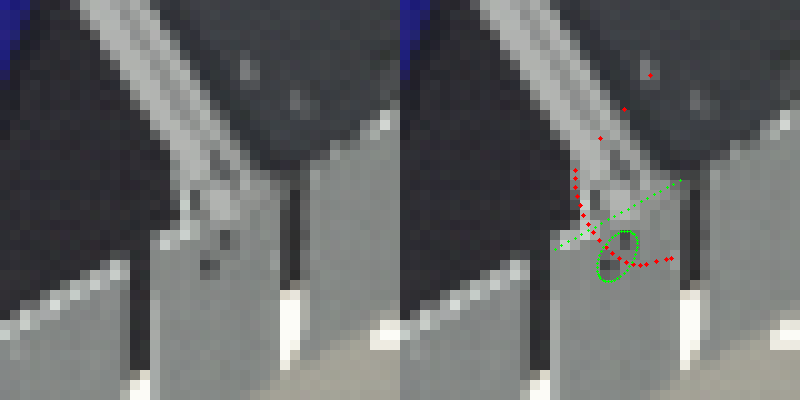

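```bash
python3 - <<'E'
from look import *
o=at(0,0)
for dz in(.008,.03,.08):
    r=robot.movel(pose(o+[0,0,dz],RY,8)[0],None,.05,max_force=6); s=sensors.state(); print(dz,r,s["wrist_force"].round(2))
    if r: break
else:
    robot.movel(*pose(o+[0,0,.085],RY,0),.03); robot.sleep(1.)
    print(sensors.state()["wrist_force"])
q=grab_frame("side"); print(sensors.state()["clock"])
for s in silhouettes(q,"drilled_coupon")[:2]:
    x=pts(q,s["pixels"]); print(s["conf"],np.round(np.percentile(x,[2,50,98],axis=0),3).tolist())
cv2.imwrite("pics/k.png",cv2.resize(q["color"][110:230,200:340,::-1],None,fx=5,fy=5,interpolation=2))
E
```

```text
0.008 False [ 0.83  0.36 -0.91]
0.03 False [-0.07 -0.24 -0.64]
0.08 False [-0.27 -0.17 -1.49]
[-0.8632529   0.58280299 -0.85474779]
16.9833
0.91 [[0.499, -0.502, -0.001], [0.51, -0.313, 0.13], [0.571, -0.296, 0.168]]
```

View pics/k.png

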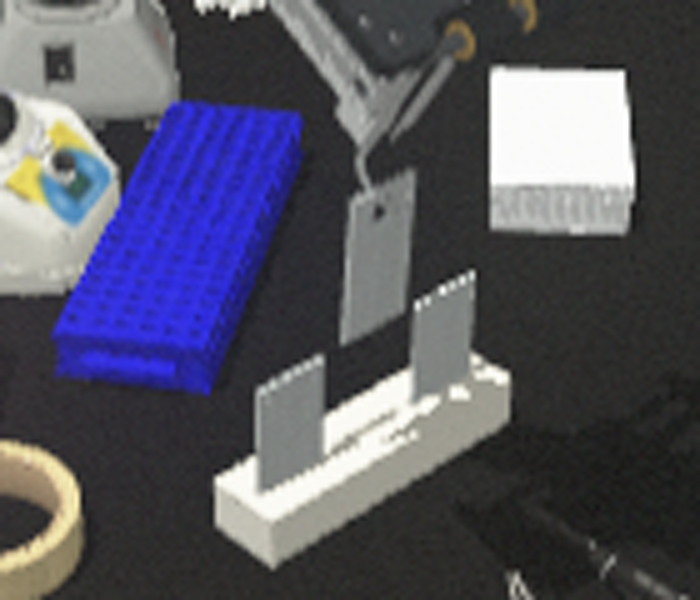

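```bash
python3 - <<'E'
from look import *
s=sensors.state(); 
H=lambda x,z: pose(HO+Rh(SY)@[x,0,z],SY)
o=at(0,0)+[0,0,.085]
robot.movel(pose([*o[:2],.215],RY)[0],None,.1)
robot.movel(*H(-.12,.067),.12); robot.sleep(.8)
for x,z,v in((-.035,.044,.06),(-.014,.027,.04),(-.001,.007,.03),(0,.001,.02)):
    r=robot.movel(H(x,z)[0],None,v,max_force=6); s=sensors.state(); print(x,z,r,s["wrist_force"].round(2),s["joint_pos"][3:].round(2))
    if r: break
q=grab_frame("side"); print(s["clock"])
cv2.imwrite("pics/l.png",cv2.resize(q["color"][180:320,110:250,::-1],None,fx=4,fy=4,interpolation=2))
E
```

```text
-0.035 0.044 False [ 0.13 -0.81 -0.63] [0.26 0.6  1.1 ]
-0.014 0.027 False [ 0.94  0.33 -0.91] [0.26 0.56 1.11]
-0.001 0.007 False [ 0.08  0.55 -0.95] [0.28 0.52 1.1 ]
0 0.001 False [-0.5  -0.09  0.13] [0.28 0.51 1.09]
24.5667
```

View pics/l.png

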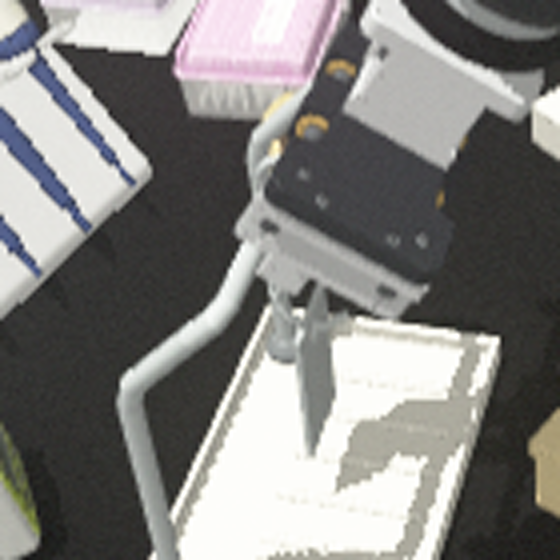

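```bash
python3 - <<'E'
from look import *
H=lambda x,z: pose(HO+Rh(SY)@[x,0,z],SY)
print(robot.movel(H(0,-.002)[0],None,.01,max_force=2.5)); robot.sleep(.5)
s=sensors.state();print(s["wrist_force"],s["tcp_pos"]-H(0,0)[0])
hand.command_gripper(.018); hand.command_gripper(.05); robot.sleep(.3)
z=(Rh(SY)@Rt)[:,2]; P=sensors.state()["tcp_pos"]
robot.movel(P-.07*z,None,.06); robot.movel(P-.07*z+[-.1,0,.05],None,.15)
robot.sleep(4)
q=grab_frame("side");t=grab_frame("top"); print(sensors.state()["clock"])
f=lambda x:cv2.resize(x[:,:,::-1],(400,400),interpolation=2)
cv2.imwrite("pics/m.png",np.hstack([f(q["color"][180:320,110:250]),f(t["color"][120:230,120:230])]))
for l in("drilled_coupon","plain_coupon","pinhole_coupon","s_hook"):
    for s in silhouettes(q,l)[:1]:
        x=pts(q,s["pixels"]); print(l,s["conf"],np.round(np.percentile(x,[2,50,98],axis=0),3).tolist())
E
```

```text
True
[-0.50148582  0.42470346  5.68175103] [ 1.62044459e-04 -2.50926486e-05 -3.78758436e-04]
33.0333
drilled_coupon 0.86 [[0.573, -0.025, 0.035], [0.576, -0.002, 0.075], [0.58, 0.015, 0.107]]
s_hook 0.78 [[0.562, -0.167, -0.002], [0.58, -0.004, 0.144], [0.669, 0.001, 0.198]]
```

View pics/m.png

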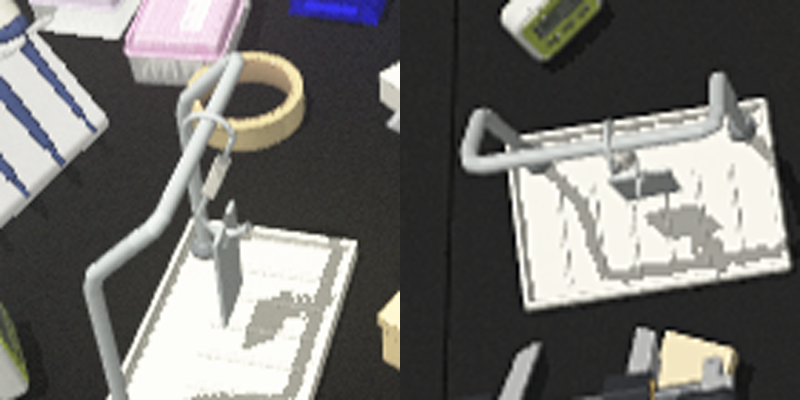

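The hook is on the bar with the coupon hanging free, its lower edge about 35 mm up. Before handing in I'll check that it is still.

```bash
python3 - <<'E'
from h import *
prev=None
for i in range(5):
    q=grab_frame("side"); s=silhouettes(q,"drilled_coupon")[0]; r,c=np.nonzero(s["pixels"]); print(s["conf"],r.mean().round(2),c.mean().round(2), np.median(pts(q,s["pixels"]),0).round(4)); robot.sleep(.25)
    g=q["color"][230:300,150:215].astype(float)
    if prev is not None: print("diff",abs(g-prev).mean())
    prev=g
print(sensors.state()["wrist_force"],sensors.state()["clock"])
robot.sleep(6)
print(workorder.hand_in())
E
```

```text
0.84 272.46 189.74 [ 0.5763 -0.0042  0.0694]
0.88 272.5 189.06 [ 0.5759 -0.0022  0.0733]
diff 1.5715018315018314
0.53 273.34 189.16 [ 0.5763 -0.0031  0.0709]
diff 1.5337728937728938
0.73 273.01 189.0 [ 0.576  -0.0024  0.0702]
diff 1.572087912087912
0.69 274.0 189.42 [ 0.5755 -0.0008  0.0697]
diff 1.5781684981684982
[0.22661838 0.64165908 0.55232281] 34.9833
the job is handed in; nothing more can be done
None
```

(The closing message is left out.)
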